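# Open the stiff blank-hopper gate and lock it with its retaining clip

### The job

Pull the stiff slide gate of the press's blank hopper open by its red handle, about 80 mm, until the groove in the brass sleeve on its rod comes opposite the orange clip; then push the clip sideways along its guide into the groove until it is fully home, so that the gate is locked open. If the clip stops early on the brass, shift the gate a little and push again. Leave the tools, tins and other things around where they are.

Things in the scene. Friction and masses are not known exactly. Their poses are not given: they have to be found in the camera images.
- feeder: Blank feeder fixed on the table, place and yaw vary: steel base plate 12 mm thick (x -50 to 220, y -270 to 100 mm), blue hopper with side plates (x 55 to 175, y -75 to 75, up to z 275 mm). Origin on the table top right below the handle's middle when the gate is shut; x points from handle to hopper, z up; rod and clip lie on the -y side.
- guard (a point): Middle of the yellow guard bar over the handle, fixed to the feeder at x 6, y 0, z 182 mm of its frame; 20 x 20 mm, 146 mm long along y. A gripper pointing straight down does not fit at the handle below it: come from the handle side (-x), the tool leaning 30 to 45 degrees back.
- grip (a point): Middle of the red handle, an upright fin of the gate 80 mm above the table: 10 mm thick along the feeder's y (grasp across this), 50 mm tall, 55 mm long along x (from 20 mm before this point, the free end, to 35 mm behind it). Moves with the gate; axes parallel to the feeder's.
- gate (a joint): Opening of the gate in m: 0 shut, end stop 0.11. It slides level along the feeder's -x, against about 10 N of sliding friction both ways, and stays where it is left. Handle, cross bar, rod and brass sleeve move with it.
- rod (a point): Point on the axis of the gate's rod (along x, at y -110, z 60 mm of the feeder's frame). Its brass sleeve, 36 mm wide, has one groove 18 mm wide with a 16 mm neck, clamped at a different, unmeasured place each time: it is opposite the clip at an opening somewhere between 0.072 and 0.088, give or take 4 mm. Elsewhere the clip's prongs stop on the brass.
- guide (a point): Middle of the clip's guide, on its floor (x 60, y -195, z 30 mm of the feeder's frame): a straight channel along y, two walls 9 mm thick, 10 mm apart, rising 20 mm above the floor, y -255 to -135 mm.
- clip_mid (a point): Middle of the loose orange clip, a flat U on edge in the guide: 84 mm long (y), 60 mm high, 8 mm thick (x). Mouth 19 mm high, 34 mm deep, facing the rod (+y); flat back edge 42 mm to the other side. Its top 40 mm stand above the guide walls: push the back edge there with closed fingertips. Slides easily; on meeting the brass (about 40 mm short) or when home, a firm stop: 6 to 10 N will do.
- clip_home (a point): Fixed point of the feeder (x 60, y -126, z 60 mm of its frame): where the middle of the clip is when fully home, the neck against the bottom of the clip's mouth. Axes parallel to the feeder's.
- grease_tin: tin, 56 mm wide, 75 mm tall, standing on the feeder's base plate behind the clip guide; origin at its underside. Bystander
- blank_stack: stack of steel blanks, 52 mm wide, 30 mm high, on the base plate's far corner; origin at its underside. Bystander
- wrench: wrench, 180 mm, lying on the table right. Bystander
- screwdriver: screwdriver, 190 mm, lying on the table, left. Bystander
- hammer: hammer, 280 mm, lying on the table, right. Bystander
- brush: brush lying on the table, left. Bystander
- gauge_block: steel block 50 x 90 x 30 mm on the table, right. Bystander
Things that resemble listed ones, but are neither listed nor needed, are in the scene too. Of the things shaped like the part that bears clip_mid, the orange one is meant.

How it is judged:
On the way, in this order (a step that is already met when the one before it is completed fails the run):
1. the gate is pulled open about 80 mm (value of joint gate between 0.064 and 0.096 m and not (y of clip_mid in the frame of clip_home between -0.005 and 0.006 m and x of clip_mid in the frame of clip_home between -0.005 and 0.005 m and z of clip_mid in the frame of clip_home between -0.005 and 0.005 m and angle between clip_mid's own z axis and vertical below 0.15 rad)), for 0.2 s.
2. the clip is pushed home into the groove (value of joint gate between 0.064 and 0.096 m and y of clip_mid in the frame of clip_home between -0.005 and 0.006 m and x of clip_mid in the frame of clip_home between -0.005 and 0.005 m and z of clip_mid in the frame of clip_home between -0.005 and 0.005 m and angle between clip_mid's own z axis and vertical below 0.15 rad), for 0.2 s.
At the end, for the whole second after the job is handed in: The gate stands open 64 to 96 mm, and the clip stands upright in its guide within 5 mm of fully home in the sleeve's groove, at rest (all of step 2 and velocity of joint gate below 0.01 m/s); the robot touches nothing.
It fails at once if a tool, tin, stack or block nearby is moved by more than 30 mm (distance of any of grease_tin, blank_stack, wrench, screwdriver, hammer, brush, gauge_block from where it was at the start of the episode above 0.03 m).
It also fails if it takes over 72 s, if anything falls off the work surface, if the arm or the gripper's body presses on something with over 40 N, if the wrist force passes 120 N, or if a joint passes its speed limit or range.

### The arm

A 7-joint arm with a two-finger parallel gripper is mounted at the origin on the work surface. World frame = base frame: x ahead of the robot, y to its left, z up, the work surface at z = 0. Lengths are in m, angles in rad, forces in N, time in s.
With the tool pointing down it reaches from about 0.35 to 0.9 m from the base axis. Payload 8.1 kg.
Tool frame: the origin (TCP) lies on the centre line of the jaws, within the pads' length; the fingertips stand 19 mm ahead of it and the grasp point (between the pads) is the TCP (arm.tip_reach is the distance from the TCP to the fingertips, in m); z points along the fingers, y is the line along which they close (so a half turn about z gives the same grasp; the last joint's range is limited). The gripper opens to 92 mm and grips with 3 to 60 N. Pads are 19 mm wide; open, the fingers measure 130 mm over their backs; the gripper's body (75 mm by 190 mm) begins 47 mm behind the grasp point.
Start: joints at [1.066, 0.434, 0.025, 1.573, -0.012, 1.134, -0.075], TCP at [0.244, -0.575, 0.246] pointing down, gripper open.
Joint ranges: [-2.62, 2.62], [-0.44, 2.09], [-1.27, 1.32], [0.08, 2.57], [-1.32, 4.46], [0.12, 2], [-2.74, 2.74]. Speed limits (rad/s): [2.22, 2.22, 3.01, 3.01, 3.14, 3.14, 3.14].

### API

Orientations are given as a rotation vector (axis times angle).
In Python, from cell import arm gives the robot as it stands.
- The arm moves only by the tool arm_command, never from a script. Its argument "targets" is a list that holds one entry, the list of rows, each a list of 6 numbers: the shift along the tool's x, y, z in m, then the turn, a rotation vector about the tool's x, y, z in rad. A call has 1 to 10 rows; each row shifts and turns the commanded pose from where the row before left it, along the tool's axes as they then stand; what a row does not reach is not made up. A row lasts 1/8 s, in which the tool goes at most 62.5 mm and 10.7 degrees, less where a joint would pass 70% of its speed; a pose out of reach is approached as far as the arm can. A call with a gripper value outside its range is refused whole. "jaw" is the finger opening in m, from 0 to 0.0918, set as the call begins (left out, the last holds). The fingers move at their own pace and stop on an object; "newtons" is the grip in N (left out, the last holds). Time passes only in rows, so rows that do not move let the fingers close. It gives the time, the measured TCP pose, the force, the opening and the grip force at its end, in the units of the state.
- arm.observe(): the state, without advancing time (a new reading comes with each control period).
- arm.get_image(name): name is "scene" or "top" or "wrist"; returns a dict with "pixels" (420x560x3 uint8, red, green, blue), "z_map" (420x560 float32, m along the optical axis (not along the pixel's ray), 0 where there is no reading), "fx", "fy", "cx", "cy" (pixels), "dist" ([k1, k2, p1, p2, k3] as OpenCV has them; the pictures are not rectified), "xyz" and "rotation" of the camera in the world; the wrist camera has in their place "T_tool_cam" (4x4, takes a point from camera to tool coordinates, whose origin is the TCP and whose axes are the flange's). Camera axes: x right, y down, z forward; pixel columns grow to the right and rows downward; lengths in m; the calibration is good to about 2 mm. A picture is of the moment at which its call begins: read the wrist's pose just before it.
- arm.sign_off(): hands the job in; it is judged then, once.
The state is a dict: "clock": time; "joints": joint angles; "dq": joint speeds; "joint_efforts": joint torques, N m; "position": TCP position; "ee_rot": TCP orientation; "force": force on the tool from outside, world axes, zero at the start; "ft_torque": the same for the moment, N m; "width": opening from 0.0 (shut) to 1.0 (fully open); "gripper_force": force on a finger pad.
Only numpy, scipy, OpenCV 4.12 (cv2) and the standard library are available. Lean on these libraries where they do the work, as an engineer would, in place of code of your own. Each camera call takes 0.05 s, during which the arm holds its last target. There are 200 camera calls.

## Working session

There is one attempt and no reset: what is moved stays moved. The work goes in short steps, Python scripts to look and compute and a tool call to move; the robot and the scene stay as the last step left them, time stands still between calls to the robot, and variables do not carry over. Pictures are saved under pics/ and viewed, at most 10 in all, crops included, and the job is handed in when it is done.

Besides the shell and the picture viewer there is one more tool, called after ">>>" as name([rows], argument=value, ...), one row to a line, values as JSON. arm_command: Moves the arm, as the interface text tells. Its arguments: {"type":"object","properties":{"targets":{"type":"array","items":{"type":"array","items":{"type":"array","items":{"type":"number"}}}},"jaw":{"type":"number"},"newtons":{"type":"number"}},"required":["targets"]}

```bash
mkdir -p pics; ls; cat > h.py <<'E'
import numpy as np, cv2
from scipy.spatial.transform import Rotation as R
from cell import arm
def pose():
    s=arm.observe(); r=s["ee_rot"]; T=np.eye(4)
    T[:3,:3]=R.from_rotvec(r).as_matrix() if np.size(r)==3 else np.array(r).reshape(3,3); T[:3,3]=s["position"]; return T
def grab(name):
    T=pose() if name=="wrist" else None
    im=arm.get_image(name)
    if name=="wrist": C=T@np.array(im["T_tool_cam"])
    else:
        C=np.eye(4); r=np.array(im["rotation"]); C[:3,:3]=R.from_rotvec(r).as_matrix() if r.size==3 else r.reshape(3,3); C[:3,3]=im["xyz"]
    im["C"]=C; np.save(f"pics/{name}.npy",im,allow_pickle=True); return im
def load(name): return np.load(f"pics/{name}.npy",allow_pickle=True).item()
def cloud(im):
    h,w=im["z_map"].shape; u,v=np.meshgrid(np.arange(w),np.arange(h))
    K=np.array([[im["fx"],0,im["cx"]],[0,im["fy"],im["cy"]],[0,0,1.]])
    p=cv2.undistortPoints(np.stack([u,v],-1).reshape(-1,1,2).astype(float),K,np.array(im["dist"],float)).reshape(h,w,2)
    P=np.dstack([p,np.ones((h,w))])*im["z_map"][...,None]
    return P@im["C"][:3,:3].T+im["C"][:3,3]
E
python3 - <<'E'
from h import *
for n in("scene","top"):
    im=grab(n); cv2.imwrite(f"pics/{n}.png",im["pixels"][...,::-1]); print(n,im["C"].round(3).tolist(),im["fx"])
print(arm.observe())
E
```

```text
pics
scene [[0.991, 0.11, -0.073, 0.661], [0.131, -0.772, 0.621, -0.639], [0.012, -0.626, -0.78, 0.973], [0.0, 0.0, 0.0, 1.0]] 391.68885563676827
top [[-0.012, -0.985, 0.17, 0.292], [-1.0, 0.014, 0.01, 0.024], [-0.012, -0.17, -0.985, 1.688], [0.0, 0.0, 0.0, 1.0]] 540.8700158596816
{'clock': 0.1, 'joints': array([ 1.06639437,  0.43517008,  0.02496044,  1.57401999, -0.01157619,
        1.13403814, -0.07506751]), 'dq': array([-1.41309847e-05, -1.42909815e-03, -6.31474409e-04, -1.46271585e-03,
        3.16001781e-05,  1.38031631e-04,  3.19805367e-04]), 'joint_efforts': array([ 1.80678526e-03, -6.69127393e+01,  9.87215526e-01, -3.15150511e+01,
       -6.06112950e-02,  3.73171270e-02,  5.93335540e-05]), 'position': array([ 0.24419735, -0.57482583,  0.24500752]), 'ee_rot': array([-3.07701624e+00, -6.26604730e-01,  6.97153989e-04]), 'force': array([-0.9882832 , -0.75711621, -0.5930684 ]), 'ft_torque': array([-0.05152405,  0.01421218, -0.01860984]), 'gripper_force': 0.0, 'width': 1.0017285219844676}
```

View pics/scene.png

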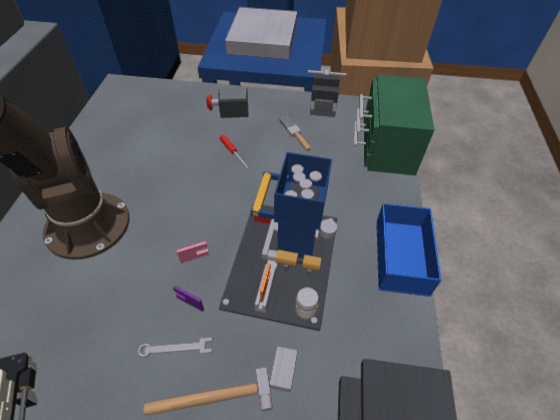

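View pics/top.png

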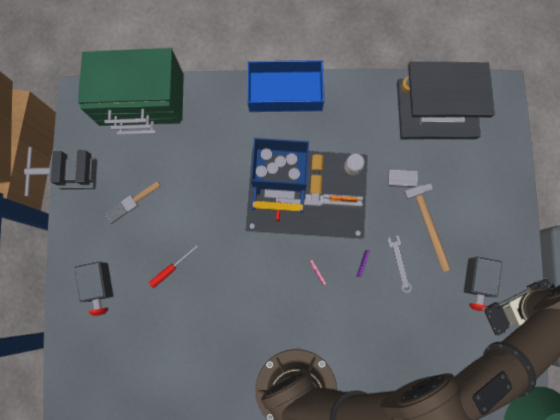

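The two views show the following:
- **Orange clip:** in the guide, at scene (265,284) and top (345,199). The look-alikes are the pink clip at scene (193,252) and the purple clip at scene (188,297).
- **Red handle:** under the yellow bar, at scene (262,217) and top (278,215). Other red things are the screwdriver at top (163,275) and the vise knobs at top (98,311) and (478,307).

I choose the orange clip and the handle under the guard. Next I'll measure the feeder frame.

```bash
python3 - <<'E'
from h import *
for n in("top","scene"):
    im=load(n); P=cloud(im); hsv=cv2.cvtColor(im["pixels"],cv2.COLOR_RGB2HSV)
    near=(P[...,0]>.3)&(P[...,0]<1.1)&(abs(P[...,1])<.5)&(im["z_map"]>0)
    m=near&(P[...,2]>.007)&(P[...,2]<.018)
    m=cv2.morphologyEx(m.astype(np.uint8),cv2.MORPH_OPEN,np.ones((3,3)))
    nl,l,st,_=cv2.connectedComponentsWithStats(m); k=1+st[1:,4].argmax(); q=P[l==k]
    r=cv2.minAreaRect((q[:,:2]*1000).astype(np.float32)); print(n,"plate",r,cv2.boxPoints(r).round().tolist(), q[:,2].mean())
    for name,lo,hi,zr in(("yellow",(20,150,120),(30,255,255),(.15,.22)),("orange",(5,150,120),(17,255,255),(.02,.12)),("red",(0,150,80),(4,255,255),(.04,.13)),("red2",(172,150,80),(180,255,255),(.04,.13))):
        m=(cv2.inRange(hsv,lo,hi)>0)&near&(P[...,2]>zr[0])&(P[...,2]<zr[1])
        nl,l,st,_=cv2.connectedComponentsWithStats(m.astype(np.uint8))
        for k in range(1,nl):
            if st[k,4]<12: continue
            q=P[l==k]; r=cv2.minAreaRect((q[:,:2]*1000).astype(np.float32))
            print(n,name,st[k],q.mean(0).round(3),q.min(0).round(3),q.max(0).round(3),np.round(r[0]),np.round(r[1]),round(r[2],1))
im=load("scene");c=im["pixels"][150:330,200:360,::-1];cv2.imwrite("pics/c1.png",cv2.resize(c,None,fx=3.3,fy=3.3,interpolation=cv2.INTER_CUBIC))
E
```

```text
top plate ((508.2674255371094, -45.64472961425781), (193.3891143798828, 66.4594497680664), 84.65764617919922) [[466.0, -139.0], [532.0, -145.0], [550.0, 48.0], [484.0, 54.0]] 0.012705137532539
top yellow [253 202  50   9 328] [0.536 0.045 0.193] [ 0.522 -0.024  0.18 ] [0.548 0.114 0.203] [536.  45.] [138.  20.] 85.1
top orange [330 196  28   5  93] [ 0.574 -0.149  0.086] [ 0.567 -0.193  0.046] [ 0.586 -0.112  0.103] [ 577. -153.] [80. 16.] 85.5
top red [276 211   4  10  34] [0.522 0.046 0.104] [0.509 0.042 0.088] [0.536 0.051 0.112] [522.  46.] [ 9. 27.] 88.9
scene plate ((607.5677490234375, -70.5499267578125), (321.8935546875, 269.32562255859375), 85.23492431640625) [[460.0, -220.0], [728.0, -242.0], [755.0, 79.0], [487.0, 101.0]] 0.012304212868936019
scene yellow [253 173  17  38 255] [0.538 0.042 0.192] [ 0.524 -0.023  0.188] [0.551 0.111 0.196] [538.  44.] [134.  19.] 85.4
scene orange [261 264   9  34  98] [ 0.576 -0.157  0.086] [ 0.57  -0.197  0.048] [ 0.581 -0.114  0.094] [ 576. -155.] [83.  7.] 85.1
scene red [254 216  16   8  62] [0.534 0.043 0.068] [0.512 0.038 0.056] [0.558 0.046 0.079] [535.  42.] [ 6. 46.] 83.7
```

View pics/c1.png

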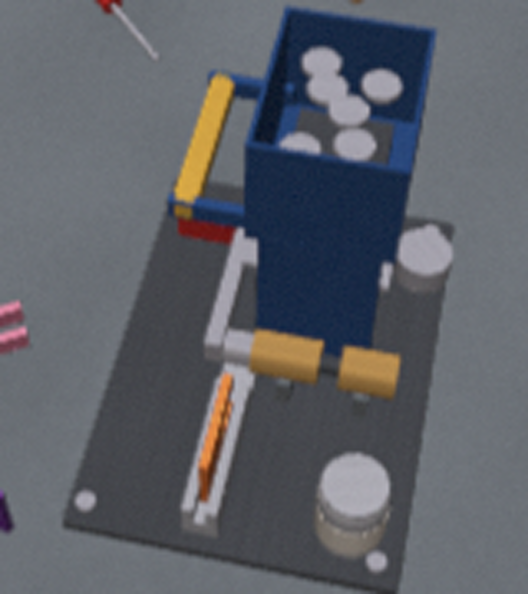

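The crop confirms the choice. The orange clip sits in the guide at (215,440), the red handle is under the yellow bar at (205,228), and the brass sleeve has a dark groove at (330,365). Yaw is about -4.8° and the feeder origin about (0.531, 0.045). Next I'll measure the groove and plan the first move.

```bash
cat >> h.py <<'E'
yaw=np.radians(-4.8); F=np.eye(4); F[:3,:3]=R.from_euler("z",yaw).as_matrix(); F[:3,3]=[.531,.045,0]
def tof(P): return (P-F[:3,3])@F[:3,:3]
def tool(tilt): return F[:3,:3]@R.from_euler("x",np.pi).as_matrix()@R.from_euler("y",np.radians(tilt)).as_matrix()
def plan(pf,tilt):
    "rotation first (tool rotvec), then shift in the new tool frame"
    T=pose(); G=tool(tilt); t=F[:3,:3]@np.array(pf)+F[:3,3]
    print("turn",R.from_matrix(T[:3,:3].T@G).as_rotvec().round(4),"then shift",(G.T@(t-T[:3,3])).round(4),"| shift now",(T[:3,:3].T@(t-T[:3,3])).round(4),"| tcp feeder",tof(T[:3,3]).round(4))
def brass(n):
    im=load(n); Q=tof(cloud(im)); hsv=cv2.cvtColor(im["pixels"],cv2.COLOR_RGB2HSV)
    m=(cv2.inRange(hsv,(10,90,70),(28,255,255))>0)&(abs(Q[...,1]+.11)<.022)&(Q[...,2]>.05)&(Q[...,2]<.095)
    nl,l,st,_=cv2.connectedComponentsWithStats(m.astype(np.uint8))
    for k in range(1,nl):
        if st[k,4]>12: q=Q[l==k]; print(n,st[k],"x",np.percentile(q[:,0],[0,3,97,100]).round(4),"y",q[:,1].mean().round(4),"z",q[:,2].max().round(3))
E
python3 - <<'E'
from h import *
brass("top");brass("scene")
plan([-.082,0,.175],38)
print(R.from_matrix(pose()[:3,:3].T@tool(0)).as_rotvec())
E
```

```text
top [312 155  12  16 176] x [0.1434 0.1451 0.19   0.1913] y -0.1083 z 0.086
top [310 175  13  19 207] x [0.07   0.0736 0.1256 0.1309] y -0.1085 z 0.088
scene [276 250  22  16 273] x [0.0716 0.074  0.1269 0.1284] y -0.1145 z 0.083
scene [302 255  19  16 230] x [0.1444 0.1467 0.19   0.1915] y -0.1143 z 0.083
turn [-0.1623  0.6505  0.467 ] then shift [ 0.0766 -0.6417  0.1487] | shift now [ 0.4338 -0.4965  0.0707] | tcp feeder [-0.2339 -0.6417  0.245 ]
[-0.00141745  0.00050822  0.48556262]
```

>>> arm_command([
  [[0,0,0,-0.0325,0.13,0.0934],[0,0,0,-0.0325,0.13,0.0934],[0,0,0,-0.0325,0.13,0.0934],[0,0,0,-0.0325,0.13,0.0934],[0,0,0,-0.0325,0.13,0.0934],[0,0,0,0,0,0]],
], jaw=0.05, newtons=45)

```text
clock: 0.85
position: [0.2412, -0.575, 0.2438]
ee_rot: [2.943, -0.131, 1.011]
force: [-0.2, 0.3, 0.3]
width: 0.545
gripper_force: 0.0
```

>>> arm_command([
  [[0.006,-0.05,0.012,0,0,0],[0.006,-0.05,0.012,0,0,0],[0.006,-0.05,0.012,0,0,0],[0.006,-0.05,0.012,0,0,0],[0.006,-0.05,0.012,0,0,0],[0.006,-0.05,0.012,0,0,0],[0.006,-0.05,0.012,0,0,0],[0.006,-0.05,0.012,0,0,0],[0.006,-0.05,0.012,0,0,0],[0,0,0,0,0,0]],
])

```text
clock: 2.1
position: [0.3816, -0.1795, 0.2031]
ee_rot: [2.961, -0.101, 0.996]
force: [-0.7, -1.9, -0.6]
width: 0.545
gripper_force: 0.0
```

```bash
python3 - <<'E'
from h import *
plan([-.082,0,.175],38); print(arm.observe()["joints"])
E
```

```text
turn [-0.0152  0.0143  0.0106] then shift [ 0.0205 -0.2362  0.0518] | shift now [ 0.0238 -0.2352  0.055 ] | tcp feeder [-0.1301 -0.2362  0.2031]
[ 1.8206338   0.07971121 -1.23291729  2.48017634 -1.31149026  0.25605727
  0.20222907]
```

>>> arm_command([
  [[0.0048,-0.047,0.011,0,0,0],[0.0048,-0.047,0.011,0,0,0],[0.0048,-0.047,0.011,0,0,0],[0.0048,-0.047,0.011,0,0,0],[0.0048,-0.047,0.011,0,0,0],[0,0,0,0,0,0],[0,0,0,0,0,0]],
])

```text
clock: 2.98
position: [0.4205, -0.0172, 0.2124]
ee_rot: [-2.995, 0.111, -0.937]
force: [-0.1, 0.2, 1.0]
width: 0.547
gripper_force: 0.0
```

```bash
python3 - <<'E'
from h import *
plan([-.082,0,.175],38); print(arm.observe()["joints"])
E
```

```text
turn [-0.028   0.0575  0.0004] then shift [-0.005  -0.0712  0.0436] | shift now [-0.0024 -0.07    0.0458] | tcp feeder [-0.1049 -0.0712  0.2124]
[ 1.29047212 -0.10863746 -1.26443183  2.4797426  -0.75708028  0.11830472
 -0.92115887]
```

```bash
cat > fk.py <<'E'
from h import *
import itertools
from scipy.optimize import least_squares
s=arm.observe()
D=[([1.06639437,.43517008,.02496044,1.57401999,-.01157619,1.13403814,-.07506751],[.24419735,-.57482583,.24500752],[-3.07701624,-.626604730,.000697]),
([1.8206338,.07971121,-1.23291729,2.48017634,-1.31149026,.25605727,.20222907],[.3816,-.1795,.2031],[2.961,-.101,.996]),
(s["joints"],s["position"],s["ee_rot"])]
def fk(p,sg,q):
    d1,a,b,c,e1,e2,e3,e4,o1,o7=p; T=np.eye(4)
    def r(ax,an,t=(0,0,0)):
        M=np.eye(4); M[:3,:3]=R.from_euler(ax,an).as_matrix(); M[:3,3]=t; return M
    T=r("z",sg[0]*q[0]+o1,(0,0,0))@r("y",q[1],(e1,0,d1))@r("z",sg[1]*q[2])@r("y",q[3],(e2,0,a))@r("z",sg[2]*q[4],(e3,0,0))@r("y",q[5],(0,0,b))@r("z",sg[3]*q[6]+o7,(e4,0,0))
    T[:3,3]+=T[:3,2]*c; return T
def res(p,sg):
    o=[]
    for q,x,w in D:
        T=fk(p,sg,q); o+=list(T[:3,3]-x)+list(.3*(R.from_matrix(T[:3,:3]).inv()*R.from_rotvec(w)).as_rotvec())
    return o
if __name__=="__main__":
    best=[]
    for sg in itertools.product((1,-1),repeat=4):
        for o1 in (0,1.57,3.14,-1.57):
          for o7 in (0,1.57,3.14,-1.57):
            f=least_squares(res,[.35,.42,.4,.25,0,0,0,0,o1,o7],args=(sg,)); best.append((f.cost,sg,f.x))
    best.sort(key=lambda b:b[0]); b=best[0]; print(b[0],b[1],b[2].round(3)); print(best[3][0]); np.save("fk.npy",np.r_[b[2],b[1]]); print(np.round(res(b[2],b[1]),4))
E
python3 fk.py
```

```text
0.00010948466056652909 (-1, -1, -1, -1) [ 1.153 -0.876  0.668 -0.854 -0.087  0.85   0.36   0.144 -0.042 -4.749]
0.00010948466056653429
[ 0.0034  0.0016 -0.     -0.     -0.     -0.0016 -0.0052  0.0019  0.0037
  0.0076  0.      0.001   0.0056  0.0011 -0.0036  0.0072 -0.0001  0.0006]
```

```bash
python3 - <<'E'
from fk import *
sg=(-1,-1,-1,-1); p0=np.array([.33,.42,.4,.25,0,0,0,0,0,-4.7])
w=np.array([.02,.02,.02,.02,.1,.1,.1,.1,0,0])
f=least_squares(lambda p:np.r_[res(p,sg),w*(p-p0)],p0); print(f.cost,f.x.round(3)); print(np.round(res(f.x,sg),3)); p=f.x
np.save("fk.npy",p)
# feasibility with q3=q5=~free, several tilts
lo=np.array([-2.62,-.44,-1.27,.08,-1.32,.12,-2.74])+.06; hi=np.array([2.62,2.09,1.32,2.57,4.46,2,2.74])-.06
for tilt in (38,32):
  for pf in ([-.008,0,.08],[-.09,0,.08],[-.082,0,.175]):
    G=tool(tilt); t=F[:3,:3]@np.array(pf)+F[:3,3]; best=None
    for s in range(12):
        q0=np.random.default_rng(s).uniform(lo,hi) if s else np.array([0,.2,0,1.8,0,.6,0])
        g=least_squares(lambda q:np.r_[fk(p,sg,q)[:3,3]-t,.3*(R.from_matrix(fk(p,sg,q)[:3,:3]).inv()*R.from_matrix(G)).as_rotvec(),.002*q[2],.002*q[4]],q0,bounds=(lo,hi))
        if best is None or g.cost<best.cost: best=g
    print(tilt,pf,best.cost,best.x.round(2))
E
```

```text
0.00021360010557571935 [ 3.080e-01  5.430e-01  4.610e-01  3.050e-01 -1.400e-02  1.200e-02
  5.400e-02 -4.000e-03 -7.100e-02 -4.775e+00]
[ 0.007  0.003  0.001 -0.    -0.    -0.003  0.    -0.001 -0.     0.013
  0.     0.002 -0.     0.    -0.     0.012 -0.     0.001]
38 [-0.008, 0, 0.08] 1.1289641947456203e-05 [ 0.45  0.66 -0.8   2.35  2.23  0.66  2.41]
38 [-0.09, 0, 0.08] 1.2268181402038046e-05 [ 0.23  0.55 -0.62  2.51  2.39  0.68  2.08]
38 [-0.082, 0, 0.175] 8.15856694238558e-06 [-0.    0.17 -0.32  2.45  1.99  0.26  2.41]
32 [-0.008, 0, 0.08] 8.89708801336583e-06 [ 0.32  0.55 -0.62  2.29  2.02  0.43  2.56]
32 [-0.09, 0, 0.08] 1.0251824920746621e-05 [ 0.41  0.55 -0.79  2.46  2.12  0.58  2.39]
32 [-0.082, 0, 0.175] 5.927403389898446e-06 [-1.44  0.35  1.25  2.41 -1.18  0.18 -0.82]
```

```bash
cat > ik.py <<'E'
from fk import *
sg=(-1,-1,-1,-1); p=np.load("fk.npy")
lo=np.array([-2.62,-.44,-1.27,.08,-1.32,.12,-2.74]); hi=np.array([2.62,2.09,1.32,2.57,4.46,2,2.74])
def ik(t,G,q0,wq=.003,qref=None):
    qref=q0 if qref is None else qref
    def f(q):
        T=fk(p,sg,q); return np.r_[T[:3,3]-t,.3*(R.from_matrix(T[:3,:3]).inv()*R.from_matrix(G)).as_rotvec(),wq*(q-qref)]
    g=least_squares(f,np.clip(q0,lo+.03,hi-.03),bounds=(lo+.02,hi-.02)); return g.x,np.abs(g.fun[:6]).max()
def w(pf): return F[:3,:3]@np.array(pf)+F[:3,3]
E
python3 - <<'E'
from ik import *
flip=R.from_euler("z",np.pi).as_matrix()
for tilt in (34,38,42):
    q=np.array([0,.5,0,2.4,3.1,.5,0.])
    for pf in ([-.01,0,.08],[-.05,0,.08],[-.087,0,.08],[-.01-.1*np.sin(np.radians(tilt)),0,.08+.1*np.cos(np.radians(tilt))],[-.1,0,.25]):
        q,e=ik(w(pf),tool(tilt)@flip,q,.001); print(tilt,np.round(pf,3),q.round(2),round(e,4))
E
```

```text
34 [-0.01  0.    0.08] [ 0.04  0.49 -0.31  2.31  2.29  0.35 -0.93] 0.0
34 [-0.05  0.    0.08] [ 0.06  0.48 -0.36  2.39  2.34  0.41 -1.01] 0.0
34 [-0.087  0.     0.08 ] [ 0.07  0.47 -0.41  2.47  2.37  0.47 -1.08] 0.0
34 [-0.066  0.     0.163] [ 0.09  0.21 -0.38  2.39  1.69  0.23 -0.39] 0.0
34 [-0.1   0.    0.25] [-0.23 -0.07 -0.08  2.37  0.58  0.32  0.68] 0.0
38 [-0.01  0.    0.08] [ 0.11  0.53 -0.4   2.34  2.42  0.48 -1.05] 0.0
38 [-0.05  0.    0.08] [ 0.11  0.52 -0.43  2.43  2.45  0.55 -1.11] 0.0
38 [-0.087  0.     0.08 ] [ 0.1   0.52 -0.46  2.5   2.46  0.62 -1.17] 0.0
38 [-0.072  0.     0.159] [ 0.05  0.23 -0.37  2.44  2.13  0.31 -0.85] 0.0
38 [-0.1   0.    0.25] [-0.27 -0.07 -0.05  2.42  0.91  0.26  0.34] 0.0
42 [-0.01  0.    0.08] [ 0.13  0.57 -0.44  2.38  2.52  0.62 -1.13] 0.0
42 [-0.05  0.    0.08] [ 0.12  0.57 -0.47  2.46  2.53  0.7  -1.19] 0.0
42 [-0.087  0.     0.08 ] [ 0.1   0.57 -0.49  2.54  2.53  0.78 -1.24] 0.0
42 [-0.077  0.     0.154] [ 0.1   0.28 -0.46  2.49  2.34  0.46 -1.07] 0.0
42 [-0.1   0.    0.25] [-0.02 -0.07 -0.3   2.46  1.33  0.21 -0.08] 0.0001
```

>>> arm_command([
  [[0,0,-0.02,0,-0.16,0],[0,0,-0.02,0,-0.16,0],[0,0,-0.02,0,-0.16,0],[0,0,-0.02,0,-0.12,0],[0,0,0,0,0,-0.17],[0,0,0,0,0,-0.17],[0,0,0,0,0,-0.17],[0,0,0,0,0,-0.17],[0,0,0,0,0,-0.17],[0,0,0,0,0,-0.17]],
])

```text
clock: 4.22
position: [0.3946, -0.0105, 0.2786]
ee_rot: [-2.77, -1.459, -0.11]
force: [0.2, 0.4, -0.6]
width: 0.542
gripper_force: 0.0
```

```bash
python3 - <<'E'
from h import *
plan([-.1,0,.25],0); print(arm.observe()["joints"])
E
```

```text
turn [-0.0124 -0.073   1.0528] then shift [ 0.0313 -0.0667  0.0286] | shift now [ 0.0714 -0.0065  0.0332] | tcp feeder [-0.1313 -0.0667  0.2786]
[ 1.13160462  0.13027043 -1.26323083  2.00532958  0.10597637  1.03626469
 -0.77782336]
```

>>> arm_command([
  [[0,0,0,0,0,-0.175],[0,0,0,0,0,-0.175],[0,0,0,0,0,-0.175],[0,0,0,0,0,-0.175],[0,0,0,0,0,-0.175],[0,0,0,0,0,-0.175],[0,0,0,0,0,-0.175],[0,0,0,0,0,-0.175],[0,0,0,0,0,-0.175],[0,0,0,0,0,-0.175]],
])

```text
clock: 5.48
position: [0.3945, -0.0105, 0.2786]
ee_rot: [0.648, 3.024, 0.08]
force: [0.5, 0.0, 0.6]
width: 0.549
gripper_force: 0.0
```

```bash
cat >> ik.py <<'E'
flip=R.from_euler("z",np.pi).as_matrix()
def sim(q,wps,n=30):
    "local least-norm IK along straight path, for foresight"
    for pf,tilt in wps:
        T0=fk(p,sg,q); G=tool(tilt)@flip; t=w(pf); rv=R.from_matrix(T0[:3,:3].T@G).as_rotvec(); bad=0
        for i in range(1,n+1):
            q,e=ik(T0[:3,3]+(t-T0[:3,3])*i/n,T0[:3,:3]@R.from_rotvec(rv*i/n).as_matrix(),q,.002); bad=max(bad,e)
        print(np.round(pf,3),tilt,q.round(2),round(bad,4))
    return q
def planf(pf,tilt):
    T=pose(); G=tool(tilt)@flip; t=w(pf)
    print("turn",R.from_matrix(T[:3,:3].T@G).as_rotvec().round(4),"then",(G.T@(t-T[:3,3])).round(4),"| now",(T[:3,:3].T@(t-T[:3,3])).round(4),"| feeder",tof(T[:3,3]).round(4))
E
python3 - <<'E'
from ik import *
q=arm.observe()["joints"]; print(q.round(3)); planf([-.13,0,.28],0)
T=fk(p,sg,q);print(T[:3,3]-pose()[:3,3])
for tl in (36,40):
  print('a');sim(q,[([-.13,0,.28],0),([-.13,0,.28],tl),([-.09,0,.18],tl),([-.01,0,.08],tl),([-.087,0,.08],tl)])
  print('b');sim(q,[([-.02,0,.33],0),([-.02,0,.33],tl),([-.09,0,.18],tl),([-.01,0,.08],tl),([-.087,0,.08],tl)])
E
```

```text
[ 1.132  0.13  -1.263  2.005  0.106  1.036  0.972]
turn [ 0.0539  0.046  -0.338 ] then [-0.0014  0.0668 -0.0014] | now [0.0209 0.0634 0.0017] | feeder [-0.1314 -0.0668  0.2786]
[0.04328458 0.0238075  0.00630204]
a
[-0.13  0.    0.28] 0 [ 1.02  0.07 -1.24  2.04  0.07  1.08  1.24] 0.0
[-0.13  0.    0.28] 36 [ 0.71 -0.36 -0.84  2.42 -0.43  0.37  1.68] 0.0
[-0.09  0.    0.18] 36 [ 0.8   0.27 -1.18  2.46  1.7   0.43 -0.37] 0.003
[-0.01  0.    0.08] 36 [ 0.58  0.74 -0.98  2.34  2.11  0.74 -0.55] 0.0
[-0.087  0.     0.08 ] 36 [ 0.57  0.73 -1.03  2.49  2.17  0.85 -0.71] 0.0
b
[-0.02  0.    0.33] 0 [ 0.84  0.36 -1.22  1.75  0.35  1.28  1.03] 0.0
[-0.02  0.    0.33] 36 [ 0.92 -0.18 -1.03  2.17 -0.14  0.44  1.46] 0.0
[-0.09  0.    0.18] 36 [ 0.74  0.24 -1.12  2.46  1.71  0.4  -0.38] 0.0
[-0.01  0.    0.08] 36 [ 0.56  0.72 -0.94  2.33  2.12  0.71 -0.57] 0.0
[-0.087  0.     0.08 ] 36 [ 0.55  0.71 -1.    2.49  2.18  0.83 -0.74] 0.0
a
[-0.13  0.    0.28] 0 [ 1.02  0.07 -1.24  2.04  0.07  1.08  1.24] 0.0
[-0.13  0.    0.28] 40 [ 0.67 -0.36 -0.82  2.46 -0.46  0.26  1.69] 0.0
[-0.09  0.    0.18] 40 [ 1.15 -0.19 -1.25  2.5  -1.3   0.14  2.61] 0.041
[-0.01  0.    0.08] 40 [ 0.61  0.83 -1.03  2.37  2.23  0.88 -0.62] 0.0482
[-0.087  0.     0.08 ] 40 [ 0.57  0.83 -1.07  2.53  2.27  1.02 -0.77] 0.0
b
[-0.02  0.    0.33] 0 [ 0.84  0.36 -1.22  1.75  0.35  1.28  1.03] 0.0
[-0.02  0.    0.33] 40 [ 0.9  -0.2  -1.01  2.22 -0.16  0.34  1.47] 0.0
[-0.09  0.    0.18] 40 [ 0.8   0.33 -1.23  2.5   1.92  0.55 -0.59] 0.0002
[-0.01  0.    0.08] 40 [ 0.58  0.79 -0.99  2.37  2.25  0.84 -0.65] 0.0
[-0.087  0.     0.08 ] 40 [ 0.55  0.8  -1.02  2.53  2.29  0.98 -0.8 ] 0.0
```

```bash
python3 - <<'E'
s=open("fk.py").read()
s=s.replace("(s[\"joints\"],s[\"position\"],s[\"ee_rot\"])]","""([1.29047212,-.10863746,-1.26443183,2.4797426,-.75708028,.11830472,-.92115887],[.4205,-.0172,.2124],[-2.995,.111,-.937]),
([1.13160462,.13027043,-1.26323083,2.00532958,.10597637,1.03626469,-.77782336],[.3946,-.0105,.2786],[-2.77,-1.459,-.11])]""")
s=s.replace("d1,a,b,c,e1,e2,e3,e4,o1,o7=p","d1,a,b,c,e1,e2,e3,e4,o1,o7,g=p").replace("r(\"z\",sg[1]*q[2])","r(\"z\",sg[1]*q[2]+g)")
open("fk.py","w").write(s)
from fk import *
sg=(-1,)*4
p0=np.array([.33,.45,.45,.25,0,0,0,0,0,-4.7,0]); wt=np.array([.01]*4+[.02]*4+[0,0,0])
for t in range(3):
    f=least_squares(lambda p:np.r_[res(p,sg),wt*(p-p0)],p0,loss="soft_l1",f_scale=.003)
np.save("fk.npy",f.x);print(f.cost,f.x.round(3));print(np.round(res(f.x,sg),3).reshape(-1,6))
E
python3 - <<'E'
from ik import *
q=arm.observe()["joints"]
for tl in (36,40):
  print('b');sim(q,[([-.02,0,.33],0),([-.02,0,.33],tl),([-.09,0,.18],tl),([-.01,0,.08],tl),([-.087,0,.08],tl)])
planf([-.02,0,.33],0)
E
```

```text
0.00010367049217090051 [ 2.440e-01  6.510e-01  4.480e-01  3.880e-01 -1.000e-02 -4.800e-02
  3.200e-02 -1.200e-02 -8.600e-02 -4.786e+00  4.000e-03]
[[ 0.002  0.001  0.002 -0.    -0.001 -0.002]
 [ 0.001 -0.001  0.001  0.015  0.     0.003]
 [-0.002  0.001  0.     0.014  0.     0.002]
 [ 0.001 -0.    -0.005  0.002  0.001 -0.002]]
b
[-0.02  0.    0.33] 0 [ 0.65  0.39 -1.19  1.67  0.37  1.34  0.89] 0.0
[-0.02  0.    0.33] 36 [ 0.9  -0.13 -1.03  2.16 -0.04  0.43  1.36] 0.0
[-0.09  0.    0.18] 36 [ 0.61  0.22 -1.17  2.48  1.63  0.48 -0.47] 0.0
[-0.01  0.    0.08] 36 [ 0.36  0.68 -1.05  2.47  2.    0.89 -0.77] 0.0
[-0.087  0.     0.08 ] 36 [-0.66  0.44  0.4   2.55  3.04  0.38 -1.89] 0.0093
b
[-0.02  0.    0.33] 0 [ 0.65  0.39 -1.19  1.67  0.37  1.34  0.89] 0.0
[-0.02  0.    0.33] 40 [ 0.87 -0.15 -1.    2.21 -0.06  0.32  1.37] 0.0
[-0.09  0.    0.18] 40 [ 0.57  0.28 -1.25  2.54  1.79  0.64 -0.7 ] 0.0003
[-0.01  0.    0.08] 40 [ 0.32  0.73 -1.07  2.52  2.08  1.05 -0.9 ] 0.0
[-0.087  0.     0.08 ] 40 [-0.75  0.45  0.47  2.55  3.02  0.41 -1.91] 0.0208
turn [ 0.0539  0.046  -0.338 ] then [-0.1114  0.0668 -0.0514] | now [-0.0846  0.1027 -0.0423] | feeder [-0.1314 -0.0668  0.2786]
```

>>> arm_command([
  [[0,0,0,0.027,0.023,-0.169],[0,0,0,0.027,0.023,-0.169],[-0.037,0.022,-0.017,0,0,0],[-0.037,0.022,-0.017,0,0,0],[-0.037,0.022,-0.017,0,0,0],[0,0,0,0,-0.157,0],[0,0,0,0,-0.157,0],[0,0,0,0,-0.157,0],[0,0,0,0,-0.157,0],[0,0,0,0,0,0]],
])

```text
clock: 6.72
position: [0.5083, 0.0434, 0.3277]
ee_rot: [0.113, 2.513, -0.05]
force: [0.1, -0.9, -0.0]
width: 0.55
gripper_force: 0.0
```

```bash
python3 - <<'E'
from ik import *
s=arm.observe();q=s["joints"]; print(q.round(3),fk(p,sg,q)[:3,3]-s["position"])
planf([-.085,0,.18],36);planf([-.01,0,.08],36)
sim(q,[([-.085,0,.18],36),([-.01,0,.08],36),([-.05,0,.08],36),([-.087,0,.08],30)])
E
```

```text
[ 0.999 -0.119 -1.19   2.146  0.186  0.449  1.115] [ 0.00678501  0.00103039 -0.00142515]
turn [-0.0131 -0.0018 -0.0019] then [0.1374 0.0035 0.0828] | now [0.1373 0.0043 0.083 ] | feeder [-0.0225 -0.0035  0.3277]
turn [-0.0131 -0.0018 -0.0019] then [0.1355 0.0035 0.2077] | now [0.1351 0.006  0.2079] | feeder [-0.0225 -0.0035  0.3277]
[-0.085  0.     0.18 ] 36 [ 0.6   0.23 -1.15  2.47  1.63  0.49 -0.47] 0.0
[-0.01  0.    0.08] 36 [ 0.36  0.67 -1.04  2.47  2.    0.89 -0.78] 0.0
[-0.05  0.    0.08] 36 [ 0.31  0.66 -1.07  2.55  2.    0.94 -0.88] 0.0
[-0.087  0.     0.08 ] 30 [ 0.35  0.57 -1.07  2.53  1.84  0.78 -0.75] 0.0
```

>>> arm_command([
  [[0.017,0.0005,0.0104,-0.0016,0,0],[0.017,0.0005,0.0104,-0.0016,0,0],[0.017,0.0005,0.0104,-0.0016,0,0],[0.017,0.0005,0.0104,-0.0016,0,0],[0.017,0.0005,0.0104,-0.0016,0,0],[0.017,0.0005,0.0104,-0.0016,0,0],[0.017,0.0005,0.0104,-0.0016,0,0],[0.017,0.0005,0.0104,-0.0016,0,0],[0,0,0,0,0,0]],
])

```text
clock: 7.85
position: [0.4528, 0.0548, 0.1817]
ee_rot: [0.109, 2.511, -0.025]
force: [0.6, -0.2, 0.7]
width: 0.547
gripper_force: 0.0
```

```bash
python3 - <<'E'
from ik import *
s=arm.observe();q=s["joints"]; print(q.round(3),fk(p,sg,q)[:3,3]-s["position"])
planf([-.01,0,.08],36)
im=grab("wrist"); cv2.imwrite("pics/w1.png",im["pixels"][...,::-1])
Q=tof(cloud(im)); hsv=cv2.cvtColor(im["pixels"],cv2.COLOR_RGB2HSV)
m=((cv2.inRange(hsv,(0,150,60),(5,255,255))|cv2.inRange(hsv,(172,150,60),(180,255,255)))>0)&(Q[...,2]>.04)&(Q[...,2]<.12)&(abs(Q[...,1])<.05)&(Q[...,0]<.06)
q=Q[m]; print(len(q), len(q) and np.percentile(q,[2,50,98],axis=0).round(4))
E
```

```text
[ 0.632  0.202 -1.182  2.475  1.553  0.506 -0.405] [-0.01436438 -0.01571084  0.00306503]
turn [ 0.0058 -0.0004 -0.0047] then [ 0.0042 -0.0032  0.1227] | now [ 0.0042 -0.0039  0.1227] | feeder [-0.0787  0.0032  0.1817]
859 [[-0.022  -0.0025  0.0595]
 [-0.0203  0.0019  0.0972]
 [ 0.0243  0.0059  0.1058]]
```

View pics/w1.png

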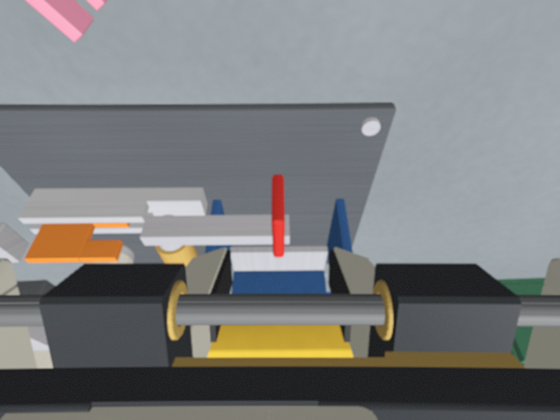

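The wrist view shows the red fin at (278,215), centred between the fingers. The silver cross bar is at (215,230) beside it, so I'll check the bar's position before going in.

```bash
python3 - <<'E'
from ik import *
Q=tof(cloud(load("wrist")))
for u,v in((160,222),(160,238),(220,220),(220,232),(220,240),(260,220),(260,238),(285,232),(278,180),(278,250),(175,200),(100,205)): print(u,v,Q[v,u].round(3))
E
```

```text
160 222 [ 0.033 -0.108  0.066]
160 238 [ 0.035 -0.105  0.083]
220 220 [ 0.033 -0.053  0.064]
220 232 [ 0.033 -0.051  0.078]
220 240 [ 0.039 -0.052  0.082]
260 220 [ 0.033 -0.015  0.065]
260 238 [ 0.037 -0.015  0.082]
285 232 [0.033 0.008 0.078]
278 180 [-0.021  0.002  0.064]
278 250 [0.019 0.002 0.105]
175 200 [ 0.046 -0.104  0.029]
100 205 [ 0.046 -0.179  0.035]
```

>>> arm_command([
  [[0.0005,-0.0002,0.015,0,0,0],[0.0005,-0.0002,0.015,0,0,0],[0.0005,-0.0002,0.015,0,0,0],[0.0005,-0.0002,0.015,0,0,0],[0.0005,-0.0002,0.015,0,0,0],[0.0005,-0.0002,0.015,0,0,0],[0.0005,-0.0002,0.015,0,0,0],[0.0005,-0.0002,0.015,0,0,0],[0,0,0,0,0,0]],
])

```text
clock: 9.02
position: [0.52, 0.0472, 0.0829]
ee_rot: [0.112, 2.51, -0.028]
force: [-1.6, -0.3, 0.3]
width: 0.545
gripper_force: 0.0
```

```bash
python3 - <<'E'
from ik import *
s=arm.observe();q=s["joints"]; print(q.round(3),fk(p,sg,q)[:3,3]-s["position"])
planf([-.01,0.002,.08],36)
E
```

```text
[ 0.443  0.634 -1.048  2.451  1.963  0.85  -0.684] [ 0.00469635 -0.03646254  0.01021751]
turn [ 0.0031  0.0012 -0.0061] then [0.0008 0.0008 0.0031] | now [0.0008 0.0008 0.0031] | feeder [-0.0112  0.0012  0.0829]
```

>>> arm_command([
  [[0,0,0,0,0,0],[0,0,0,0,0,0],[0,0,0,0,0,0],[0,0,0,0,0,0],[0,0,0,0,0,0]],
], jaw=0.0, newtons=45)

```text
clock: 9.65
position: [0.5181, 0.0482, 0.0833]
ee_rot: [0.107, 2.51, -0.026]
force: [-0.2, 1.0, 1.9]
width: 0.107
gripper_force: 45.0
```

>>> arm_command([
  [[0.0065,0,-0.0047,0,0,0],[0.0065,0,-0.0047,0,0,0],[0.0065,0,-0.0047,0,0,0],[0.0065,0,-0.0047,0,0,0],[0.0065,0,-0.0047,0,0,0],[0,0,0,0,0,0]],
])

```text
clock: 10.4
position: [0.4785, 0.0514, 0.0832]
ee_rot: [0.107, 2.509, -0.026]
force: [1.6, 0.1, 2.2]
width: 0.11
gripper_force: 45.0
```

```bash
python3 - <<'E'
from ik import *
s=arm.observe();q=s["joints"]; print(q.round(3),s["force"],s["width"])
planf([-.0112-.076,0.0012,.083],36)
E
```

```text
[ 0.419  0.616 -1.096  2.539  1.963  0.906 -0.783] [1.62919644 0.05423417 2.19225075] 0.10955448001867837
turn [ 0.0052  0.0024 -0.0033] then [ 0.0279 -0.0008 -0.02  ] | now [ 0.0279 -0.0008 -0.0201] | feeder [-0.0529  0.002   0.0832]
```

>>> arm_command([
  [[0.0,0,0,0,0.035,0],[0.0,0,0,0,0.035,0],[0.005,0,-0.0034,0,0.035,0],[0.005,0,-0.0032,0,0.035,0],[0.0052,0,-0.003,0,0.035,0],[0.0052,0,-0.003,0,0.02,0],[0.0053,0,-0.0028,0,0,0],[0,0,0,0,0,0]],
])

```text
clock: 11.4
position: [0.4478, 0.0539, 0.0839]
ee_rot: [0.114, 2.706, -0.016]
force: [2.9, 2.9, -9.6]
width: 0.106
gripper_force: 45.0
```

```bash
python3 - <<'E'
from ik import *
s=arm.observe();q=s["joints"]; print(q.round(3),s["force"],s["width"])
planf([-.0131-.076,0.0012,.083],26)
for n in("top","scene"): grab(n);brass(n)
E
```

```text
[ 0.477  0.499 -1.068  2.45   1.585  0.639 -0.405] [ 2.86173432  2.94845838 -9.62828871] 0.10602010595445999
turn [ 0.0064 -0.0204 -0.0021] then [ 0.0053 -0.0007 -0.0016] | now [ 0.0053 -0.0007 -0.0015] | feeder [-0.0836  0.0019  0.0839]
top [310 177  13  16 175] x [0.0741 0.0754 0.1201 0.1208] y -0.1082 z 0.089
top [309 197  12  20 209] x [0.0034 0.0053 0.0564 0.0616] y -0.1088 z 0.087
scene [251 245  22  16 272] x [0.0032 0.0044 0.058  0.0589] y -0.1145 z 0.082
scene [277 250  19  16 227] x [0.075  0.0785 0.1222 0.1227] y -0.1144 z 0.081
```

>>> arm_command([
  [[0.0025,0,-0.0012,0,0,0],[0.0025,0,-0.0012,0,0,0],[0,0,0,0,0,0],[0,0,0,0,0,0]],
])

```text
clock: 12.0
position: [0.4425, 0.0543, 0.0839]
ee_rot: [0.115, 2.706, -0.016]
force: [7.6, 3.0, -18.9]
width: 0.108
gripper_force: 45.0
```

```bash
python3 - <<'E'
from ik import *
planf([-.0131-.076,0.0012,.083],26)
for n in("top","scene"):
    im=grab(n);brass(n)
    P=tof(cloud(im)); hsv=cv2.cvtColor(im["pixels"],cv2.COLOR_RGB2HSV)
    m=(cv2.inRange(hsv,(5,150,120),(17,255,255))>0)&(P[...,2]>.04)&(P[...,2]<.1)&(P[...,1]<-.14)&(P[...,1]>-.27)&(abs(P[...,0]-.06)<.02)
    q=P[m]; print(n,"clip",np.percentile(q,[2,50,98],axis=0).round(4).tolist())
E
```

```text
turn [ 0.0064 -0.0205 -0.0026] then [ 0.0005 -0.0007  0.0007] | now [ 0.0005 -0.0007  0.0008] | feeder [-0.089   0.0019  0.0839]
top [310 179  12  16 173] x [0.0699 0.0708 0.114  0.1155] y -0.1082 z 0.088
top [309 199  12  19 207] x [-0.0025  0.0003  0.0509  0.0549] y -0.1087 z 0.087
top clip [[0.0549, -0.2315, 0.0503], [0.0586, -0.1872, 0.0893], [0.0635, -0.1545, 0.0967]]
scene [249 245  23  16 271] x [-0.0022 -0.0002  0.0527  0.0534] y -0.1146 z 0.082
scene [275 250  19  15 224] x [0.0695 0.073  0.1171 0.1174] y -0.1145 z 0.082
scene clip [[0.0589, -0.2361, 0.0501], [0.0625, -0.2002, 0.089], [0.065, -0.1567, 0.093]]
```

>>> arm_command([
  [[0,0,0,0,0,0],[0,0,0,0,0,0],[0,0,0,0,0,0]],
], jaw=0.05)

```text
clock: 12.48
position: [0.4428, 0.0545, 0.0846]
ee_rot: [0.114, 2.704, -0.016]
force: [0.3, 1.3, 0.2]
width: 0.38
gripper_force: 0.0
```

>>> arm_command([
  [[0,0,-0.015,0,0,0],[0,0,-0.02,0,0,0],[0,0,-0.02,0,0,0],[0,0,-0.02,0,0,0],[0,0,-0.02,0,0,0],[0,0,-0.02,0,0,0],[0,0,0,0,0.15,0],[0,0,0,0,0.15,0],[0,0,0,0,0.13,0],[0,0,0,0,0,0]],
])

```text
clock: 13.72
position: [0.3964, 0.0576, 0.1859]
ee_rot: [0.133, 3.137, 0.014]
force: [-0.1, -0.2, 0.2]
width: 0.546
gripper_force: 0.0
```

```bash
python3 - <<'E'
from ik import *
print(arm.observe()["joints"].round(3))
planf([-.12,-.275,.22],0)
for n in("top","scene"): grab(n);brass(n)
E
```

```text
[ 0.688  0.344 -1.151  2.102  0.386  0.926  0.808]
turn [ 0.0089  0.0014 -0.0011] then [-0.0152 -0.2763 -0.0341] | now [-0.0155 -0.276  -0.0366] | feeder [-0.1352  0.0013  0.1859]
top [310 179  12  16 172] x [0.0696 0.0706 0.1145 0.1156] y -0.1082 z 0.09
top [309 199  12  19 208] x [-0.002  -0.0002  0.0506  0.0554] y -0.1086 z 0.09
scene [249 245  23  16 268] x [-0.0026 -0.0003  0.0524  0.0537] y -0.1146 z 0.082
scene [275 250  19  15 224] x [0.0696 0.0733 0.1172 0.1175] y -0.1145 z 0.082
```

>>> arm_command([
  [[0,-0.02,-0.02,0,0,0],[-0.003,-0.04,-0.014,0,0,0],[-0.003,-0.045,0,0,0,0],[-0.003,-0.045,0,0,0,0],[-0.003,-0.045,0,0,0,0],[-0.003,-0.045,0,0,0,0],[0,-0.036,0,0,0,0],[0,0,0,0,0,0]],
], jaw=0.0, newtons=20)

```text
clock: 14.82
position: [0.3853, -0.2213, 0.2183]
ee_rot: [0.137, 3.135, 0.005]
force: [0.1, 0.6, -0.1]
width: 0.005
gripper_force: 0.0
```

>>> arm_command([
  [[0,0,0,0,0,0.157],[0,0,0,0,0,0.157],[0,0,0,0,0,0.157],[0,0,0,0,0,0.157],[0,0,0,0,0,0.157],[0,0,0,0,0,0.157],[0,0,0,0,0,0.157],[0,0,0,0,0,0.157],[0,0,0,0,0,0.157],[0,0,0,0,0,0.157]],
])

```text
clock: 16.08
position: [0.3862, -0.2177, 0.2189]
ee_rot: [2.315, 2.124, 0.009]
force: [-0.8, -0.3, -0.5]
width: 0.005
gripper_force: 0.0
```

```bash
python3 - <<'E'
from ik import *
import ik
ik.flip=R.from_euler("z",-np.pi/2).as_matrix()
s=arm.observe();print(s["joints"].round(3),s["width"])
for c in (np.pi/2,-np.pi/2):
    ik.flip=R.from_euler("z",c).as_matrix(); planf([.061,-.275,.13],0)
E
```

```text
[ 1.031  0.253 -0.748  1.985  0.202  0.975  0.099] 0.005138215966227603
turn [-0.0061 -0.006   3.1392] then [ 0.0011 -0.1833  0.0889] | now [-0.001   0.183   0.0896] | feeder [-0.1223 -0.2739  0.2189]
turn [ 0.0038 -0.0039 -0.0023] then [-0.0011  0.1833  0.0889] | now [-0.001   0.183   0.0896] | feeder [-0.1223 -0.2739  0.2189]
```

>>> arm_command([
  [[0,0.045,0,0,0,0],[0,0.046,0,0,0,0],[0,0.046,0,0,0,0],[0,0.046,0,0,0,0],[0,0,0.045,0,0,0],[0,0,0.045,0,0,0],[0,0,0.03,0,0,0],[0,0,0.02,0,0,0],[0,0,0,0,0,0]],
])

```text
clock: 17.2
position: [0.5688, -0.2328, 0.0787]
ee_rot: [-2.308, -2.127, -0.009]
force: [0.5, -0.2, 0.6]
width: 0.005
gripper_force: 0.0
```

```bash
python3 - <<'E'
from ik import *
import ik
ik.flip=R.from_euler("z",-np.pi/2).as_matrix()
s=arm.observe();print(s["joints"].round(3),s["force"])
planf([.061,-.275,.078],0)
im=grab("scene");c=im["pixels"][150:330,200:360,::-1];cv2.imwrite("pics/c2.png",cv2.resize(c,None,fx=3.3,fy=3.3,interpolation=cv2.INTER_CUBIC))
E
```

```text
[ 0.708  0.678 -0.608  1.731  0.473  0.883 -0.185] [ 0.47058333 -0.21291859  0.59631728]
turn [ 0.0016 -0.0062  0.0019] then [-0.0014  0.0001  0.0007] | now [-0.0014  0.0001  0.0007] | feeder [ 0.0609 -0.2736  0.0787]
```

View pics/c2.png

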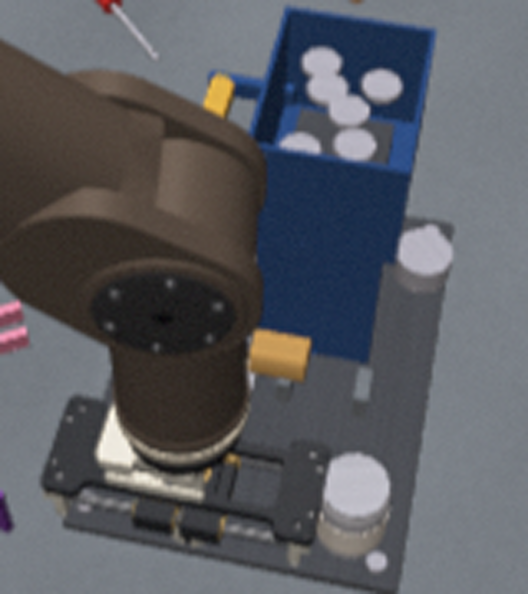

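The hand is down behind the clip at about (190,520) in the crop, and the tin at (352,500) is clear of it. I'll push now.

>>> arm_command([
  [[0.015,0,0,0,0,0],[0.008,0,0,0,0,0],[0.008,0,0,0,0,0],[0.008,0,0,0,0,0],[0.008,0,0,0,0,0],[0.008,0,0,0,0,0],[0,0,0,0,0,0]],
])

```text
clock: 18.12
position: [0.5741, -0.1774, 0.0793]
ee_rot: [-2.308, -2.127, -0.01]
force: [-0.0, 0.6, 0.7]
width: 0.006
gripper_force: 0.0
```

>>> arm_command([
  [[0.006,0,0,0,0,0],[0.006,0,0,0,0,0],[0.006,0,0,0,0,0],[0,0,0,0,0,0]],
])

```text
clock: 18.62
position: [0.5757, -0.1599, 0.0795]
ee_rot: [-2.308, -2.127, -0.01]
force: [1.0, -1.3, 0.3]
width: 0.008
gripper_force: 0.0
```

```bash
python3 - <<'E'
from ik import *
import ik
ik.flip=R.from_euler("z",-np.pi/2).as_matrix()
s=arm.observe();print(s["force"]@F[:3,:3])
planf([.061,-.1775,.078],0)
E
```

```text
[ 1.08179924 -1.17921482  0.27481357]
turn [ 0.0025 -0.0064  0.0021] then [ 0.0229 -0.0007  0.0015] | now [ 0.0229 -0.0006  0.0016] | feeder [ 0.0617 -0.2004  0.0795]
```

>>> arm_command([
  [[0.005,0,0,0,0,0],[0.005,0,0,0,0,0],[0.005,0,0,0,0,0],[0.004,0,0,0,0,0],[0,0,0,0,0,0]],
])

```text
clock: 19.25
position: [0.5772, -0.1413, 0.0796]
ee_rot: [-2.309, -2.127, -0.01]
force: [-0.6, 0.3, 0.2]
width: 0.006
gripper_force: 0.0
```

>>> arm_command([
  [[0.002,0,0,0,0,0],[0.002,0,0,0,0,0],[0,0,0,0,0,0]],
])

```text
clock: 19.62
position: [0.5775, -0.1379, 0.0796]
ee_rot: [-2.31, -2.126, -0.009]
force: [0.3, -0.3, -0.6]
width: 0.004
gripper_force: 0.1
```

>>> arm_command([
  [[0.002,0,0,0,0,0],[0.0015,0,0,0,0,0],[0,0,0,0,0,0]],
])

```text
clock: 20.0
position: [0.5776, -0.1357, 0.0796]
ee_rot: [-2.312, -2.126, -0.007]
force: [-0.9, -4.9, 1.2]
width: 0.003
gripper_force: 2.6
```

>>> arm_command([
  [[0.0015,0,0,0,0,0],[0.0015,0,0,0,0,0],[0,0,0,0,0,0]],
])

```text
clock: 20.38
position: [0.5776, -0.1354, 0.0797]
ee_rot: [2.314, 2.124, 0.004]
force: [-2.1, -12.6, 2.2]
width: 0.004
gripper_force: 6.0
```

```bash
cat > clip.py <<'E'
from h import *
s=arm.observe();print("F",(s["force"]@F[:3,:3]).round(1),tof(s["position"]).round(4))
for n in("top","scene"):
    im=grab(n);brass(n)
    P=tof(cloud(im)); hsv=cv2.cvtColor(im["pixels"],cv2.COLOR_RGB2HSV)
    m=(cv2.inRange(hsv,(5,170,120),(17,255,255))>0)&(P[...,2]>.03)&(P[...,2]<.1)&(P[...,1]<-.07)&(P[...,1]>-.27)&(abs(P[...,0]-.06)<.012)
    q=P[m]; print(n,"clip",len(q),len(q) and np.percentile(q,[2,50,98],axis=0).round(4).tolist())
E
python3 clip.py
```

```text
F [ -1.1 -12.8   2.2] [ 0.0615 -0.1759  0.0797]
top [309 179  15  39 444] x [-0.0032  0.0014  0.1122  0.1164] y -0.1089 z 0.095
top clip 78 [[0.0559, -0.1417, 0.0504], [0.0609, -0.1098, 0.0879], [0.0708, -0.0861, 0.0977]]
scene [280 256  13   9  93] x [0.0851 0.0865 0.1173 0.1176] y -0.121 z 0.079
scene clip 0 0
```

>>> arm_command([
  [[-0.006,0,0,0,0,0],[-0.015,0,0,0,0,0],[-0.015,0,0,0,0,0],[-0.01,0,-0.03,0,0,0],[0,0,-0.05,0,0,0],[0,-0.04,-0.04,0,0,0],[-0.02,-0.05,0,0,0,0],[-0.02,-0.05,0,0,0,0],[-0.02,-0.05,0,0,0,0],[0,0,0,0,0,0]],
])

```text
clock: 21.72
position: [0.3753, -0.2244, 0.1982]
ee_rot: [-2.315, -2.119, -0.004]
force: [0.7, 0.2, 0.2]
width: 0.008
gripper_force: 0.0
```

```bash
python3 clip.py; python3 - <<'E'
from h import *
c=load("scene")["pixels"][150:330,200:360,::-1];cv2.imwrite("pics/c3.png",cv2.resize(c,None,fx=3.3,fy=3.3,interpolation=cv2.INTER_CUBIC))
E
```

```text
F [0.7 0.2 0.2] [-0.1327 -0.2815  0.1982]
top [309 179  15  39 451] x [-0.0024  0.0019  0.1119  0.1158] y -0.1089 z 0.094
top clip 96 [[0.056, -0.1617, 0.0549], [0.0608, -0.1193, 0.0889], [0.0708, -0.0861, 0.0975]]
scene [249 243  45  22 563] x [-0.0026  0.0015  0.1151  0.1175] y -0.1141 z 0.094
scene clip 77 [[0.0559, -0.1661, 0.0441], [0.0624, -0.137, 0.089], [0.0671, -0.0908, 0.0932]]
```

View pics/c3.png

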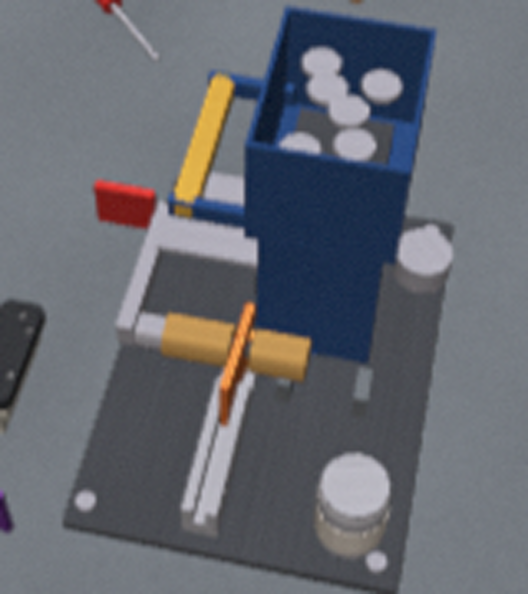

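The clip at (238,360) stands upright through the brass groove. It spans y -0.167 to -0.086, so its middle is at -0.126, which is home. The gripper is clear.

```bash
python3 -c "
from cell import arm
print(arm.sign_off())"
```

```text
the job is handed in; nothing more can be done
None
```

The gate is pulled open about 76 mm by its red handle and locked: the orange clip measures fully home in the sleeve's groove, the robot is clear of everything, and the job was handed in at about 22 s of the 72 s allowed (no verdict came back).

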